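# Sort out four mixed-up turned pieces on the finishing rounds

## Task

The four freshly finished turned pieces all stand on the wrong coloured rounds: rearrange them so that the dark pepper mill stands on the red round, the pale candlestick on the blue, the red-brown bud vase on the green and the small lidded box on the yellow, each upright and wholly within the pale ring. Their finish must not touch the bare bench, so they may stand only on the rounds, with the empty grey one for parking and left empty at the end. Set them down without dropping or toppling them, and leave the amber bottle where it stands.

Things in the scene. Friction and masses are not known exactly. Their poses are not given: they have to be found in the camera images.
- mill: Turned pepper mill of dark brown wood with a small steel knob on top, 116 mm tall. Origin at the centre of its flat round foot (50 mm diameter), z up along its axis. Waist 32 mm in diameter at 50 mm; best gripped on its cylindrical head, 40 mm in diameter from 66 to 94 mm above the foot. 0.10 to 0.19 kg.
- candlestick: Turned candlestick of pale wood with a brass-lined cup, 90 mm tall. Origin at the centre of its flat round foot (50 mm diameter), z up along its axis. Thin stem 18 to 24 mm in diameter; best gripped on its cylindrical cup, 40 mm in diameter from 64 to 90 mm above the foot. 0.08 to 0.15 kg.
- vase: Turned bud vase of red-brown wood, black mouth, 95 mm tall. Origin at the centre of its flat round foot (50 mm diameter), z up along its axis. Belly 56 mm in diameter at 25 mm; best gripped on its straight neck, 30 mm in diameter from 62 to 95 mm above the foot. 0.10 to 0.18 kg.
- box: Small turned lidded box of medium brown wood with a black seam line and a black knob on the lid, one solid piece, 74 mm tall. Origin at the centre of its flat round foot (50 mm diameter), z up along its axis. Best gripped on its straight body, 50 mm in diameter from 0 to 50 mm above the foot; the knob, 19 mm in diameter, spans 56 to 74 mm. 0.075 to 0.135 kg.
- red_round: Red finishing round: a fixed flat disc, 96 mm in diameter and 12 mm high, red all over, with a pale thin ring of 40 mm radius drawn on its flat top; origin at the centre of its underside on the bench (its top is at origin z + 12 mm), z up. Home of the mill.
- blue_round: Blue finishing round: a fixed flat disc, 96 mm in diameter and 12 mm high, blue all over, with a pale thin ring of 40 mm radius drawn on its flat top; origin at the centre of its underside on the bench (its top is at origin z + 12 mm), z up. Home of the candlestick.
- green_round: Green finishing round: a fixed flat disc, 96 mm in diameter and 12 mm high, green all over, with a pale thin ring of 40 mm radius drawn on its flat top; origin at the centre of its underside on the bench (its top is at origin z + 12 mm), z up. Home of the vase.
- yellow_round: Yellow finishing round: a fixed flat disc, 96 mm in diameter and 12 mm high, yellow all over, with a pale thin ring of 40 mm radius drawn on its flat top; origin at the centre of its underside on the bench (its top is at origin z + 12 mm), z up. Home of the box.
- grey_round: Grey finishing round: a fixed flat disc, 96 mm in diameter and 12 mm high, grey all over, with a pale thin ring of 40 mm radius drawn on its flat top; origin at the centre of its underside on the bench (its top is at origin z + 12 mm), z up. Empty at the start and at the end: the parking spot.
- bottle: Amber glass bottle with a black cap and paper label, 54 mm in diameter and 130 mm tall, loose on the bench among the rounds; origin at the centre of its underside. Leave it where it stands. (Around the rounds also lie small loose things no more than 45 mm high: a tin, a roll of tape, a chuck key, a sanding block, a wood offcut, a gouge.)
Not all that is in view belongs to the job. Leave any purple or turquoise look-alike of the candlestick alone.

How it is judged (in metres and radians):
At the end, for the whole second after the job is handed in: The mill on the red, the candlestick on the blue, the vase on the green and the box on the yellow round, each upright (within 0.1 rad), standing on the round's top (foot 9 to 16 mm over the bench) with its axis within 15 mm of the round's centre (foot inside the ring), released and at rest (horizontal distance between mill and red_round below 0.015 m and z of mill in the frame of red_round between 0.009 and 0.016 m and angle between each of mill, candlestick, vase, box's own z axis and vertical below 0.1 rad and linear speed of each of mill, candlestick, vase, box below 0.02 m/s and contact force between each of mill, candlestick, vase, box and the fingers below 0.2 N and horizontal distance between candlestick and blue_round below 0.015 m and z of candlestick in the frame of blue_round between 0.009 and 0.016 m and horizontal distance between vase and green_round below 0.015 m and z of vase in the frame of green_round between 0.009 and 0.016 m and horizontal distance between box and yellow_round below 0.015 m and z of box in the frame of yellow_round between 0.009 and 0.016 m); the robot touches nothing.
It fails at once if a turned piece is knocked over or laid on its side (more than 60 degrees from upright) (angle between any of mill, candlestick, vase, box's own z axis and vertical above 1.05 rad).
It fails at once if a turned piece touches the bare bench (its foot lower than 7 mm over the bench) (height (world z) of any of mill, candlestick, vase, box below 0.007 m).
It fails at once if a turned piece is dropped or thrown (faster than 0.7 m/s, a fall of 25 mm, while no finger touches it) ((linear speed of mill above 0.7 m/s and contact force between mill and the fingers below 0.01 N) or (linear speed of candlestick above 0.7 m/s and contact force between candlestick and the fingers below 0.01 N) or (linear speed of vase above 0.7 m/s and contact force between vase and the fingers below 0.01 N) or (linear speed of box above 0.7 m/s and contact force between box and the fingers below 0.01 N)).
It fails at once if the amber bottle is moved by more than 25 mm or tipped (distance of bottle from where it was at the start of the episode above 0.025 m or angle between bottle's own z axis and vertical above 0.35 rad).
It also fails if it takes over 136 s, if anything falls off the work surface, if the arm or the gripper's body presses on something with over 40 N, if the wrist force passes 120 N, or if a joint passes its speed limit or range.

## Robot

A 6-joint arm with a two-finger parallel gripper is mounted at the origin on the work surface. World frame = base frame: x ahead of the robot, y to its left, z up, the work surface at z = 0. Lengths are in mm, angles in rad, forces in N, time in s.
With the tool pointing down it reaches from about 350 to 875 mm from the base axis. Payload 4.2 kg.
Tool frame: the origin (TCP) lies midway between the tips of the shut fingers; the grasp point (between the pads) lies 19 mm behind it (arm.grasp_offset is the distance from the TCP to the grasp point, in mm); z points along the fingers, y is the direction in which the jaws open and shut (so a half turn about z gives the same grasp; the last joint's range is limited). The gripper opens to 85 mm and grips with 20 to 120 N. Pads are 22 mm wide; open, the fingers measure 114 mm over their backs; the gripper's body (76 mm by 85 mm) begins 54 mm behind the grasp point. The pads swing forward as they close: fully open they stand 13 mm farther back than shut.
Start: joints at [-1.03, 0.385, 0.008, 0, -1.194, -0.259], TCP at [173.819, -600.322, 231.312] pointing down, gripper open.
Joint ranges: [-3.14, 3.14], [-1.21, 2.06], [-1.07, 1.41], [-3.16, 2.05], [-2.99, -0.16], [-3.1, 3.1]. Speed limits (rad/s): [2.79, 2.79, 3.14, 3.14, 3.14, 3.14].

## Interface

Orientations are given as a unit quaternion [x, y, z, w].
In Python, from bench import arm gives the robot as it stands.
- The arm moves only by the tool move_arm, never from a script. Its argument "moves" is a list of rows, each an object with "gripper": the gripper's target within -1 to 1 (fully open at 1, half-way at 0, shut at -1); "xyz": the shift along the tool's x, y, z in cm, a list of three; "angular": the turn, a rotation vector about the tool's x, y, z in rad, a list of three. In form: [{"gripper": gripper, "xyz": [dx, dy, dz], "angular": [wx, wy, wz]}, ...]. A call has 1 to 10 rows; each row is the pose to reach, as a shift and turn from the pose commanded when the call began, along the tool's axes at that moment; what a row does not reach only later rows make up. A row lasts 1/8 s, in which the tool goes at most 62.5 mm and 10.7 degrees, less where a joint would pass 70% of its speed; a pose out of reach is approached as far as the arm can. A call with a gripper value outside its range is refused whole. The fingers move at their own pace and stop on an object; the grip force is fixed at half the most. Time passes only in rows, so rows that repeat a pose let the fingers close. It gives the time, the measured TCP pose, the force and the opening at its end, in the units of the state.
- arm.read_state(): the state, without advancing time (a new reading comes with each control period).
- arm.get_image(name): name is "scene" or "top" or "wrist"; returns (picture, depth): 480x640x3 uint8, blue, green, red; 480x640 float32, mm along the optical axis (not along the pixel's ray), 0 where there is no reading.
- arm.get_calibration(name): a dict with "camera_matrix" (3x3 intrinsics, pixels), "R" (3x3) and "t" (3): a world point X has camera coordinates R X + t. Camera axes: x right, y down, z forward; pixel columns grow to the right and rows downward; lengths in mm; the calibration is good to about 2 mm. A picture is of the moment at which its call begins: read the wrist's pose just before it. get_calibration takes no time and is no camera call; for the wrist camera it gives the pose at the moment of the call.
- arm.job_done(): hands the job in, once; it reports no verdict.
The state is a dict: "clock": time; "joints": joint angles; "joint_vel": joint speeds; "joint_efforts": joint torques, N m; "position": TCP position; "ee_rot": TCP orientation; "contact_force": force on the tool from outside, world axes, zero at the start; "wrist_torque": the same for the moment, N m; "gripper_width": finger opening in mm.
Only numpy, scipy, OpenCV 4.12 (cv2) and the standard library are available. Lean on these libraries where they do the work, as an engineer would, in place of code of your own. Each camera call takes 0.05 s, during which the arm holds its last target. There are 200 camera calls.

## Working session

There is one attempt and no reset: what is moved stays moved. The work goes in short steps, Python scripts to look and compute and a tool call to move; the robot and the scene stay as the last step left them, time stands still between calls to the robot, and variables do not carry over. Pictures are saved under pics/ and viewed, about 12 in all and at most 16, crops included, and the job is handed in when it is done.

Besides the shell and the picture viewer there is one more tool, called after ">>>" as name([rows], argument=value, ...), one row to a line, values as JSON. move_arm: Moves the arm, as the interface text tells. Its arguments: {"type":"object","properties":{"moves":{"type":"array","items":{"type":"object","properties":{"gripper":{"type":"number"},"xyz":{"type":"array","items":{"type":"number"}},"angular":{"type":"array","items":{"type":"number"}}}}}},"required":["moves"]}

```bash
mkdir -p pics; python3 - <<'E'
from bench import arm
import cv2
for n in("top","scene"):
    p,d=arm.get_image(n); cv2.imwrite(f"pics/{n}0.png",p)
    c=arm.get_calibration(n); print(n,c)
print(arm.read_state())
E
```

```text
top {'camera_matrix': array([[527.38004681,   0.        , 315.82068076],
       [  0.        , 527.38004681, 237.79080057],
       [  0.        ,   0.        ,   1.        ]]), 'R': array([[ 0.01312392, -0.99986631,  0.00975335],
       [-0.99568509, -0.01396393, -0.09173992],
       [ 0.09186385, -0.00850727, -0.99573524]]), 't': array([-26.92626591, 501.12477382, 916.45436675])}
scene {'camera_matrix': array([[504.3330627 ,   0.        , 318.34941352],
       [  0.        , 504.3330627 , 231.93564061],
       [  0.        ,   0.        ,   1.        ]]), 'R': array([[-0.52902112,  0.84860566,  0.00225373],
       [ 0.72283955,  0.45200661, -0.52267868],
       [-0.44456679, -0.27487897, -0.85252679]]), 't': array([ 254.332156  , -321.44692887, 1094.66892846])}
{'clock': 0.1, 'joints': array([-1.03039030e+00,  3.85489245e-01,  6.79549708e-03, -4.30910004e-04,
       -1.19403629e+00, -2.58597122e-01]), 'joint_vel': array([-7.93841446e-04, -2.08890268e-03,  1.40538970e-03,  1.79168322e-03,
        2.19060240e-06, -6.16794807e-04]), 'joint_efforts': array([-4.01999077e-04, -3.93318808e+01,  1.88930047e+01,  4.19793159e+00,
       -2.56957675e-03,  5.81759750e-06]), 'position': array([ 173.67983709, -599.84570356,  230.33872904]), 'ee_rot': array([-1.40359916e-01,  9.90100055e-01,  9.68616129e-04, -1.91570835e-04]), 'contact_force': array([ 0.9991509 , -0.29988219,  0.26881769]), 'wrist_torque': array([-0.02101088, -0.00826998, -0.00692002]), 'gripper_width': 85.34945580214666}
```

View pics/top0.png

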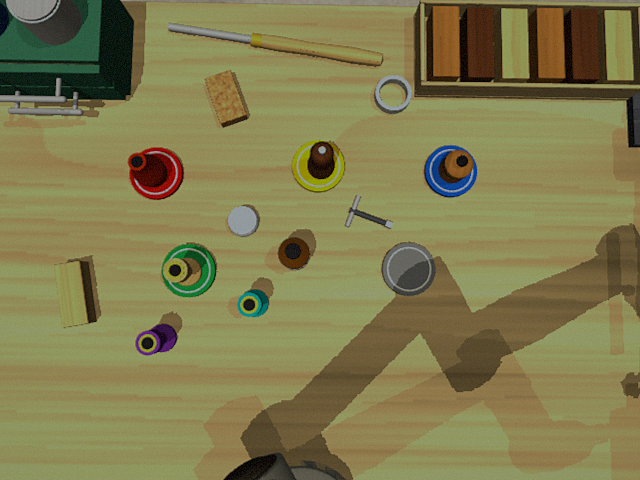

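View pics/scene0.png

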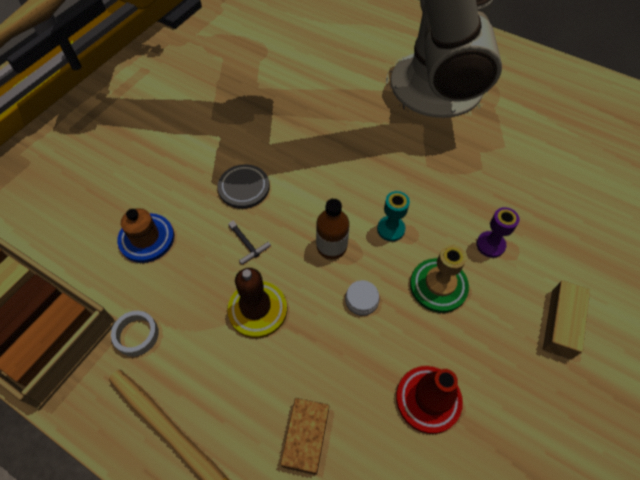

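Top view: the vase is on red (151,166), the mill on yellow (320,158), the box on blue (458,165) and the candlestick on green (180,270). Grey is empty (408,268) and the bottle is at (293,252). Look-alikes for the pale candlestick are the turquoise one (252,303) and the purple one (150,340). Both stand on the bare bench, so the one on green is ours. The bottle could pass for the mill or box, but it isn't on a round.

```bash
cat > h.py <<'E'
from bench import arm
import cv2, numpy as np
def cloud(n):
    p,d=arm.get_image(n); c=arm.get_calibration(n)
    v,u=np.mgrid[:480,:640]; K=c["camera_matrix"]
    X=np.stack([(u-K[0,2])/K[0,0]*d,(v-K[1,2])/K[1,1]*d,d],-1)
    W=(X-c["t"])@c["R"]; W[d<=0]=np.nan
    return p,W
def ray(n,u,v,z):
    c=arm.get_calibration(n);K=c["camera_matrix"];R=c["R"]
    o=-R.T@c["t"]; r=R.T@np.linalg.inv(K)@[u,v,1]
    return o+r*(z-o[2])/r[2]
def circ(P):
    (x,y),r=cv2.minEnclosingCircle(P.astype(np.float32)); return np.round([x,y,r],1)
E
python3 - <<'E'
from h import *
rough=dict(red=(156,173,12),yellow=(318,165,12),blue=(451,170,12),green=(189,270,12),grey=(408,268,12),bottle=(293,252,130),teal=(250,303,90),purple=(148,343,90))
R={k:ray("top",*v)[:2] for k,v in rough.items()}
for n in("top","scene"):
    p,W=cloud(n); ok=~np.isnan(W[...,2])
    for k,r in R.items():
        m=ok&(np.hypot(W[...,0]-r[0],W[...,1]-r[1])<62)
        z=W[...,2]
        zt=z[m].max()
        disc=m&(z>8)&(z<17); 
        disc=cv2.morphologyEx(disc.astype(np.uint8),cv2.MORPH_OPEN,np.ones((3,3)))>0
        o=[n,k,np.round(r)]
        if disc.sum()>20:
            P=W[disc]; o+=["disc",circ(P[:,:2]),np.round(np.median(P[:,2]),1)]
        if zt>30:
            for lo,hi in((zt-12,zt+1),(60,100)):
                t=m&(z>lo)&(z<hi)
                if t.sum()>5:P=W[t];o+=["top",circ(P[:,:2]),len(P)]
            o+=["zmax",round(float(zt),1)]
        print(*o)
E
```

```text
top red [617. 272.] disc [617.9 274.   48.2] 12.2 top [615.9 276.3  15.9] 284 top [615.5 275.2  24.7] 384 zmax 111.3
top yellow [636. -22.] disc [636.2 -21.9  48.2] 12.1 top [634.7 -26.6   6.2] 57 top [628.5 -26.6  18.5] 65 zmax 130.9
top blue [ 630. -266.] disc [ 630.4 -264.7   48.4] 12.0 top [ 631.2 -265.8    9.7] 105 top [ 631.7 -265.2   25.3] 630 zmax 89.3
top green [441. 206.] disc [441.8 208.1  48.1] 12.0 top [439.5 208.6  20.2] 493 top [439.7 208.2  20.4] 110 zmax 106.7
top grey [ 450. -187.] disc [ 450.  -187.1   48.3] 12.0
top bottle [469.  16.] top [471.2  18.2  12.6] 199 top [470.5  17.8  27. ] 578 zmax 133.2
top teal [387.  87.] disc [388.   83.2  23.1] 11.4 top [385.  89.  20.] 470 top [385.  89.  20.] 496 zmax 94.5
top purple [320. 250.] disc [322.6 250.4  24.4] 12.1 top [321.4 251.7  20.6] 502 top [321.4 251.7  20.6] 584 zmax 95.3
scene red [617. 272.] disc [615.8 274.7  48.4] 13.4 top [613.4 276.8  15.6] 469 top [614.1 276.7  25.3] 630 zmax 111.3
scene yellow [636. -22.] disc [633.  -20.9  48.3] 13.4 top [632.6 -25.    7.3] 83 top [632.9 -25.1  19.9] 215 zmax 130.6
scene blue [ 630. -266.] disc [ 627.2 -263.8   48.6] 13.4 top [ 628.  -264.7   10. ] 119 top [ 628.1 -263.6   25.3] 630 zmax 88.7
scene green [441. 206.] disc [438.5 208.9  49.2] 13.5 top [437.  209.6  20.8] 552 top [440.5 209.7  19.6] 197 zmax 107.3
scene grey [ 450. -187.] disc [ 445.3 -185.3   49.4] 13.6
scene bottle [469.  16.] top [469.2  19.5  13.3] 218 top [470.3  19.8  27.1] 710 zmax 134.4
scene teal [387.  87.] disc [383.2  90.2  25. ] 12.8 top [383.   89.6  20.9] 447 top [382.8  89.9  21. ] 593 zmax 94.9
scene purple [320. 250.] disc [319.2 253.5  25.4] 12.9 top [318.9 252.6  21.4] 478 top [318.9 252.7  21.4] 652 zmax 95.8
```

Both views agree to about 3 mm, and the sizes and heights match the specs. World positions (mm):

| Round | Centre | Piece | Position |
|---|---|---|---|
| Red | (617,274) | Vase | (615,276) |
| Yellow | (635,-21) | Mill | (634,-26) |
| Blue | (629,-264) | Box | (630,-265) |
| Green | (440,208) | Candlestick | (438,209) |
| Grey | (448,-186) | (empty) | |

Plan: mill to grey, box to yellow, candlestick to blue, vase to green, then mill to red.

>>> move_arm([
  {"gripper": 1,"xyz": [-3.94,2.82,0],"angular": [0,0,0.03]},
  {"gripper": 1,"xyz": [-7.88,5.63,0],"angular": [0,0,0.06]},
  {"gripper": 1,"xyz": [-11.8,8.45,0],"angular": [0,0,0.09]},
  {"gripper": 1,"xyz": [-15.75,11.26,0],"angular": [0,0,0.12]},
  {"gripper": 1,"xyz": [-19.7,14.1,0],"angular": [0,0,0.15]},
  {"gripper": 1,"xyz": [-23.6,16.9,0],"angular": [0,0,0.18]},
  {"gripper": 1,"xyz": [-27.6,19.7,0],"angular": [0,0,0.21]},
  {"gripper": 1,"xyz": [-31.5,22.5,0],"angular": [0,0,0.24]},
  {"gripper": 1,"xyz": [-35.4,25.3,0],"angular": [0,0,0.27]},
  {"gripper": 1,"xyz": [-39.4,28.2,0],"angular": [0,0,0.283]},
])

```text
clock: 1.45
position: [474.6, -218.5, 231.3]
ee_rot: [0.001, 1.0, -0.0, 0.0]
contact_force: [0.7, -0.0, 0.5]
gripper_width: 85.7
```

>>> move_arm([
  {"gripper": 1,"xyz": [-3.2,3.85,0],"angular": [0,0,0]},
  {"gripper": 1,"xyz": [-6.4,7.7,0],"angular": [0,0,0]},
  {"gripper": 1,"xyz": [-9.6,11.6,0],"angular": [0,0,0]},
  {"gripper": 1,"xyz": [-12.8,15.4,0],"angular": [0,0,0]},
  {"gripper": 1,"xyz": [-15.9,19.2,0],"angular": [0,0,0]},
  {"gripper": 1,"xyz": [-15.9,19.2,0],"angular": [0,0,0]},
  {"gripper": 1,"xyz": [-15.9,19.2,0],"angular": [0,0,0]},
])

```text
clock: 2.33
position: [632.6, -28.1, 230.8]
ee_rot: [0.0, 1.0, -0.0, -0.001]
contact_force: [-0.1, -0.6, 0.4]
gripper_width: 85.3
```

```bash
cat > w.py <<'E'
import sys
from h import *
s=arm.read_state(); print(s["position"].round(1), s["gripper_width"].round(1), s["contact_force"].round(1))
p,W=cloud("wrist"); cv2.imwrite(f"pics/{sys.argv[1]}.png",p)
x,y,lo,hi=map(float,sys.argv[2:6])
m=(np.hypot(W[...,0]-x,W[...,1]-y)<60)
z=W[...,2]
for a,b in((lo,hi),(8,17)):
    t=m&(z>a)&(z<b)
    if t.sum()>5: print(a,b,circ(W[t][:,:2]),t.sum())
E
python3 w.py wmill 634 -26 75 112
```

```text
Traceback (most recent call last):
  File "w.py", line 3, in <module>
    s=arm.read_state(); print(s["position"].round(1), s["gripper_width"].round(1), s["contact_force"].round(1))
                                                      ^^^^^^^^^^^^^^^^^^^^^^^^
AttributeError: 'float' object has no attribute 'round'
```

```bash
sed -i 's/s\["gripper_width"\].round(1)/s["gripper_width"]/' w.py
python3 w.py wmill 634 -26 75 112
```

```text
[632.6 -28.1 230.8] 85.26831115436352 [-0.1 -0.6  0.4]
75.0 112.0 [633.  -27.3  20.2] 1098
8 17 [633.6 -23.   47.9] 4039
```

View pics/wmill.png

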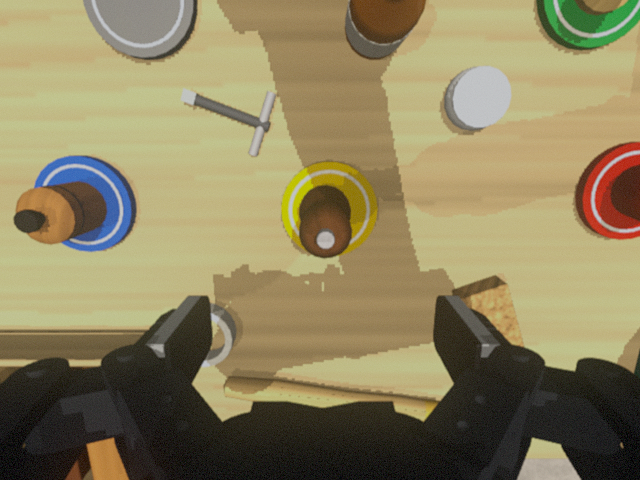

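The wrist view has the mill centred on yellow (325,240), at (633,-27) against the TCP at (632.6,-28). That is good enough to descend.

>>> move_arm([
  {"gripper": 1,"xyz": [0,0.1,4],"angular": [0,0,0]},
  {"gripper": 1,"xyz": [0,0.1,8],"angular": [0,0,0]},
  {"gripper": 1,"xyz": [0,0.1,12],"angular": [0,0,0]},
  {"gripper": 1,"xyz": [0,0.1,15],"angular": [0,0,0]},
  {"gripper": 1,"xyz": [0,0.1,16.2],"angular": [0,0,0]},
  {"gripper": 1,"xyz": [0,0.1,16.2],"angular": [0,0,0]},
  {"gripper": -1,"xyz": [0,0.1,16.2],"angular": [0,0,0]},
  {"gripper": -1,"xyz": [0,0.1,16.2],"angular": [0,0,0]},
  {"gripper": -1,"xyz": [0,0.1,16.2],"angular": [0,0,0]},
  {"gripper": -1,"xyz": [0,0.1,16.2],"angular": [0,0,0]},
])

```text
clock: 3.62
position: [634.0, -26.8, 70.6]
ee_rot: [0.0, 1.0, 0.0, 0.001]
contact_force: [-0.3, 0.7, 6.1]
gripper_width: 38.4
```

>>> move_arm([
  {"gripper": -1,"xyz": [0,0,0],"angular": [0,0,0]},
  {"gripper": -1,"xyz": [0,0,0],"angular": [0,0,0]},
  {"gripper": -1,"xyz": [0,0,0],"angular": [0,0,0]},
  {"gripper": -1,"xyz": [0,0,0],"angular": [0,0,0]},
])

```text
clock: 4.12
position: [634.1, -26.8, 70.6]
ee_rot: [0.0, 1.0, 0.0, 0.001]
contact_force: [-0.7, 1.2, 5.5]
gripper_width: 38.7
```

>>> move_arm([
  {"gripper": -1,"xyz": [0,0,-1],"angular": [0,0,0]},
  {"gripper": -1,"xyz": [0,0,-3.5],"angular": [0,0,0]},
  {"gripper": -1,"xyz": [0,0,-6.5],"angular": [0,0,0]},
  {"gripper": -1,"xyz": [1.5,-1.3,-9],"angular": [0,0,0]},
  {"gripper": -1,"xyz": [4.5,-3.8,-9],"angular": [0,0,0]},
  {"gripper": -1,"xyz": [8,-6.9,-9],"angular": [0,0,0]},
  {"gripper": -1,"xyz": [11.5,-9.9,-9],"angular": [0,0,0]},
  {"gripper": -1,"xyz": [15,-12.8,-9],"angular": [0,0,0]},
  {"gripper": -1,"xyz": [17.8,-15.2,-9],"angular": [0,0,0]},
  {"gripper": -1,"xyz": [18.6,-15.9,-9],"angular": [0,0,0]},
])

```text
clock: 5.38
position: [444.6, -186.7, 159.2]
ee_rot: [0.002, 1.0, 0.0, -0.001]
contact_force: [0.8, -0.2, -1.5]
gripper_width: 38.1
```

>>> move_arm([
  {"gripper": -1,"xyz": [0,0,0],"angular": [0,0,0]},
  {"gripper": -1,"xyz": [0,0,3],"angular": [0,0,0]},
  {"gripper": -1,"xyz": [0,0,6],"angular": [0,0,0]},
  {"gripper": -1,"xyz": [0,0,7.5],"angular": [0,0,0]},
  {"gripper": -1,"xyz": [0,0,8],"angular": [0,0,0]},
  {"gripper": -1,"xyz": [0,0,8],"angular": [0,0,0]},
])

```text
clock: 6.12
position: [447.7, -185.5, 79.3]
ee_rot: [0.0, 1.0, -0.0, 0.0]
contact_force: [-0.5, 0.6, -0.2]
gripper_width: 38.2
```

```bash
python3 - <<'E'
from h import *
print(arm.read_state())
p,W=cloud("top"); cv2.imwrite("pics/t1.png",p[200:340,330:490].repeat(4,0).repeat(4,1))
E
```

```text
{'clock': 6.125, 'joints': array([-5.66849099e-02,  3.26414315e-01, -5.30075398e-01,  2.02758368e-04,
       -7.14248157e-01, -1.51455277e+00]), 'joint_vel': array([-0.00572096, -0.01962393,  0.00479521,  0.00360497, -0.00146084,
        0.0008404 ]), 'joint_efforts': array([ 2.31029873e-02, -3.06222296e+01,  1.33847782e+01,  3.02103616e+00,
        1.09135592e-02, -1.16146362e-03]), 'position': array([ 447.70442991, -185.50197874,   79.30347665]), 'ee_rot': array([ 1.44079141e-04,  9.99999987e-01, -6.79542464e-05,  2.54335777e-05]), 'contact_force': array([-0.53401026,  0.55890743, -0.21405318]), 'wrist_torque': array([ 0.00276878, -0.00849536,  0.00387136]), 'gripper_width': 38.23366644508395}
```

View pics/t1.png

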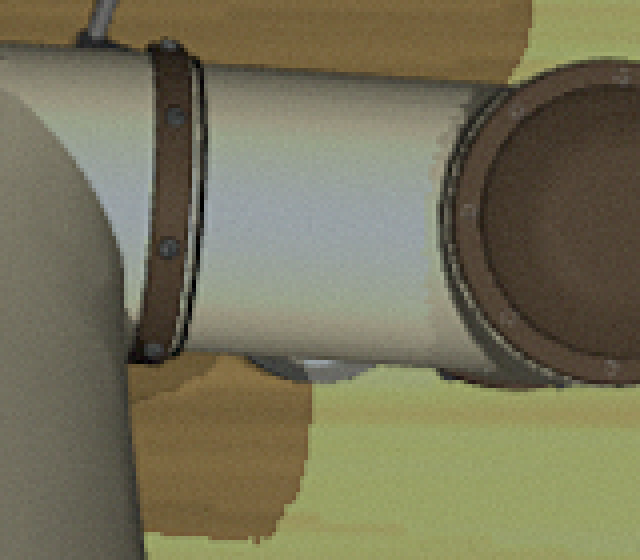

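The arm hides the piece in the top view, but a gripper width of 38 mm shows the mill is still held. Lowering the last centimetre and releasing.

>>> move_arm([
  {"gripper": -1,"xyz": [0,0,0.5],"angular": [0,0,0]},
  {"gripper": -1,"xyz": [0,0,0.8],"angular": [0,0,0]},
  {"gripper": -1,"xyz": [0,0,1.0],"angular": [0,0,0]},
  {"gripper": -1,"xyz": [0,0,1.0],"angular": [0,0,0]},
])

```text
clock: 6.68
position: [447.2, -185.8, 70.6]
ee_rot: [0.0, 1.0, -0.0, 0.0]
contact_force: [-3.0, 1.9, 7.4]
gripper_width: 38.4
```

```bash
python3 - <<'E'
from h import *
s=arm.read_state();print(s["position"],s["contact_force"])
p,W=cloud("scene"); cv2.imwrite("pics/s1.png",p[80:280,120:370].repeat(3,0).repeat(3,1))
E
```

```text
[ 447.15086041 -185.84424237   70.61352885] [-2.95700332  1.90267962  7.37539453]
```

View pics/s1.png

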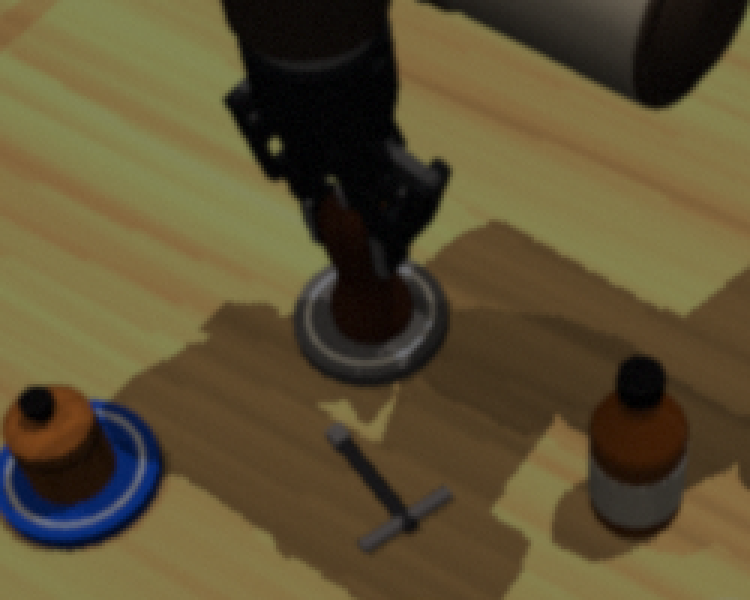

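The mill stands inside grey's ring, with 7 N of contact. Releasing, lifting and moving on to the box.

>>> move_arm([
  {"gripper": 0.2,"xyz": [0,0,0],"angular": [0,0,0]},
  {"gripper": 1,"xyz": [0,0,0],"angular": [0,0,0]},
  {"gripper": 1,"xyz": [0,0,0],"angular": [0,0,0]},
  {"gripper": 1,"xyz": [0,0,0],"angular": [0,0,0]},
  {"gripper": 1,"xyz": [0,0,-2],"angular": [0,0,0]},
  {"gripper": 1,"xyz": [0,0,-6],"angular": [0,0,0]},
  {"gripper": 1,"xyz": [0,0,-11],"angular": [0,0,0]},
  {"gripper": 1,"xyz": [-5,-2,-13],"angular": [0,0,0]},
  {"gripper": 1,"xyz": [-10,-4,-13],"angular": [0,0,0]},
  {"gripper": 1,"xyz": [-15,-6,-13],"angular": [0,0,0]},
])

```text
clock: 7.98
position: [598.3, -246.6, 199.8]
ee_rot: [0.001, 1.0, 0.0, 0.001]
contact_force: [0.3, 0.2, 0.4]
gripper_width: 85.4
```

>>> move_arm([
  {"gripper": 1,"xyz": [-3.2,-1.9,0],"angular": [0,0,0]},
  {"gripper": 1,"xyz": [-3.2,-1.9,0],"angular": [0,0,0]},
  {"gripper": 1,"xyz": [-3.2,-1.9,0],"angular": [0,0,0]},
])

```text
clock: 8.35
position: [628.1, -264.9, 198.6]
ee_rot: [0.001, 1.0, 0.0, -0.001]
contact_force: [-0.4, -0.0, 1.1]
gripper_width: 85.3
```

```bash
python3 w.py wbox 630 -265 45 95; python3 - <<'E'
from h import *
p,W=cloud("top");z=W[...,2]
t=(np.hypot(W[...,0]-448,W[...,1]+186)<60)&(z>66)&(z<140);print("mill",circ(W[t][:,:2]),z[t].max())
E
```

```text
[ 628.1 -264.9  198.6] 85.33341696984066 [-0.4 -0.   1.1]
45.0 95.0 [ 629.1 -266.2   25.3] 3300
8 17 [ 628.2 -265.7   47.9] 5086Traceback (most recent call last):
  File "<stdin>", line 3, in <module>
    return umr_maximum(a, axis, None, out, keepdims, initial, where)
ValueError: zero-size array to reduction operation maximum which has no identity
```

>>> move_arm([
  {"gripper": 1,"xyz": [-0.1,-0.1,4],"angular": [0,0,0]},
  {"gripper": 1,"xyz": [-0.1,-0.1,8],"angular": [0,0,0]},
  {"gripper": 1,"xyz": [-0.1,-0.1,12],"angular": [0,0,0]},
  {"gripper": 1,"xyz": [-0.1,-0.1,15.5],"angular": [0,0,0]},
  {"gripper": 1,"xyz": [-0.1,-0.1,17.3],"angular": [0,0,0]},
  {"gripper": 1,"xyz": [-0.1,-0.1,17.4],"angular": [0,0,0]},
  {"gripper": -1,"xyz": [-0.1,-0.1,17.4],"angular": [0,0,0]},
  {"gripper": -1,"xyz": [-0.1,-0.1,17.4],"angular": [0,0,0]},
  {"gripper": -1,"xyz": [-0.1,-0.1,17.4],"angular": [0,0,0]},
  {"gripper": -1,"xyz": [-0.1,-0.1,17.4],"angular": [0,0,0]},
])

```text
clock: 9.7
position: [631.2, -266.4, 27.5]
ee_rot: [0.0, 1.0, -0.001, 0.002]
contact_force: [-0.6, -0.2, 6.1]
gripper_width: 48.9
```

```bash
python3 - <<'E'
from h import *
for n in("top","scene"):
    p,W=cloud(n);z=W[...,2]
    cv2.imwrite(f"pics/{n}2.png",p)
    for a,b in((66,140),(14,60)):
        t=(np.hypot(W[...,0]-448,W[...,1]+186)<50)&(z>a)&(z<b)
        if t.sum()>4:print(n,"mill",a,circ(W[t][:,:2]),z[t].max(),t.sum())
E
```

```text
scene mill 66 [ 446.2 -182.5   21.1] 131.49218805933629 642
scene mill 14 [ 447.7 -184.7   47.5] 59.989447435599324 874
```

View pics/scene2.png

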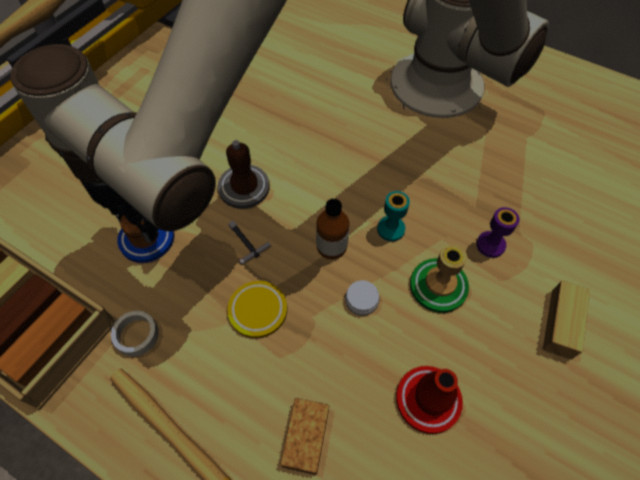

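The mill stands upright on grey (243,175), yellow is empty and the gripper is on the box. I'll check how high the wrist and forearm sit before carrying past the bottle.

```bash
python3 - <<'E'
from h import *
p,W=cloud("scene")
for u,v in((187,197),(165,225),(205,180),(70,110),(120,170),(180,100)): print(u,v,W[v,u].round())
s=arm.read_state();print(s["position"],s["joints"].round(2),s["gripper_width"])
E
```

```text
187 197 [669. -43. 342.]
165 225 [697. -57. 314.]
205 180 [641. -42. 340.]
70 110 [ 655. -215.  361.]
120 170 [ 685. -114.  355.]
180 100 [612. -80. 410.]
[ 631.16836008 -266.35590602   27.50659948] [-0.16  0.67 -0.06  0.   -0.84 -1.41] 48.374953637278026
```

>>> move_arm([
  {"gripper": -1,"xyz": [0,0,0],"angular": [0,0,0]},
  {"gripper": -1,"xyz": [0,0,-1],"angular": [0,0,0]},
  {"gripper": -1,"xyz": [0,0,-3],"angular": [0,0,0]},
  {"gripper": -1,"xyz": [0,0,-6],"angular": [0,0,0]},
  {"gripper": -1,"xyz": [0,0,-9],"angular": [0,0,0]},
  {"gripper": -1,"xyz": [0,0,-12],"angular": [0,0,0]},
  {"gripper": -1,"xyz": [0,3,-12],"angular": [0,0,0]},
  {"gripper": -1,"xyz": [0,7,-12],"angular": [0,0,0]},
  {"gripper": -1,"xyz": [0,11,-12],"angular": [0,0,0]},
  {"gripper": -1,"xyz": [0,15,-12],"angular": [0,0,0]},
])

```text
clock: 11.1
position: [629.4, -114.9, 145.2]
ee_rot: [0.001, 1.0, 0.0, -0.0]
contact_force: [0.6, 0.4, -0.9]
gripper_width: 48.1
```

>>> move_arm([
  {"gripper": -1,"xyz": [-0.2,4,0],"angular": [0,0,0]},
  {"gripper": -1,"xyz": [-0.4,7.5,0],"angular": [0,0,0]},
  {"gripper": -1,"xyz": [-0.5,9.4,0],"angular": [0,0,0]},
  {"gripper": -1,"xyz": [-0.5,9.4,0],"angular": [0,0,0]},
  {"gripper": -1,"xyz": [-0.5,9.4,3.5],"angular": [0,0,0]},
  {"gripper": -1,"xyz": [-0.5,9.4,7],"angular": [0,0,0]},
  {"gripper": -1,"xyz": [-0.5,9.4,9.5],"angular": [0,0,0]},
  {"gripper": -1,"xyz": [-0.5,9.4,11],"angular": [0,0,0]},
  {"gripper": -1,"xyz": [-0.5,9.4,11.2],"angular": [0,0,0]},
  {"gripper": -1,"xyz": [-0.5,9.4,11.2],"angular": [0,0,0]},
])

```text
clock: 12.35
position: [635.8, -22.3, 34.2]
ee_rot: [0.001, 1.0, 0.0, 0.001]
contact_force: [0.3, 0.7, -0.9]
gripper_width: 48.5
```

>>> move_arm([
  {"gripper": -1,"xyz": [0,0,0.4],"angular": [0,0,0]},
  {"gripper": -1,"xyz": [0,0,0.7],"angular": [0,0,0]},
  {"gripper": -1,"xyz": [0,0,0.8],"angular": [0,0,0]},
  {"gripper": -1,"xyz": [0,0,0.8],"angular": [0,0,0]},
])

```text
clock: 12.85
position: [635.5, -21.9, 27.5]
ee_rot: [0.0, 1.0, -0.0, 0.001]
contact_force: [-2.6, 0.7, 7.6]
gripper_width: 48.8
```

>>> move_arm([
  {"gripper": 0.4,"xyz": [0,0,0],"angular": [0,0,0]},
  {"gripper": 1,"xyz": [0,0,0],"angular": [0,0,0]},
  {"gripper": 1,"xyz": [0,0,0],"angular": [0,0,0]},
  {"gripper": 1,"xyz": [0,0,0],"angular": [0,0,0]},
  {"gripper": 1,"xyz": [0,0,-3],"angular": [0,0,0]},
  {"gripper": 1,"xyz": [0,0,-7],"angular": [0,0,0]},
  {"gripper": 1,"xyz": [0,0,-12],"angular": [0,0,0]},
  {"gripper": 1,"xyz": [0,0,-17.5],"angular": [0,0,0]},
  {"gripper": 1,"xyz": [3.3,3.8,-17.5],"angular": [0,0,0]},
  {"gripper": 1,"xyz": [6.6,7.7,-17.5],"angular": [0,0,0]},
])

```text
clock: 14.1
position: [568.7, 55.6, 200.9]
ee_rot: [0.001, 1.0, 0.0, 0.001]
contact_force: [0.5, 0.9, 0.4]
gripper_width: 85.4
```

>>> move_arm([
  {"gripper": 1,"xyz": [3.3,3.8,0],"angular": [0,0,0]},
  {"gripper": 1,"xyz": [6.6,7.7,0],"angular": [0,0,0]},
  {"gripper": 1,"xyz": [9.9,11.5,0],"angular": [0,0,0]},
  {"gripper": 1,"xyz": [13.2,15.4,0],"angular": [0,0,0]},
  {"gripper": 1,"xyz": [13.2,15.4,0],"angular": [0,0,0]},
  {"gripper": 1,"xyz": [13.2,15.4,0],"angular": [0,0,0]},
])

```text
clock: 14.85
position: [437.4, 209.2, 200.4]
ee_rot: [0.0, 1.0, 0.0, 0.0]
contact_force: [0.1, 0.2, -0.6]
gripper_width: 85.4
```

```bash
python3 w.py wcan 438 209 80 110; python3 - <<'E'
from h import *
for n in("top","scene"):
    p,W=cloud(n);z=W[...,2];cv2.imwrite(f"pics/{n}3.png",p)
    for k,x,y,a,b in(("box",635,-21,40,95),("yel",635,-21,8,17),("bottle",470,18,60,140)):
        t=(np.hypot(W[...,0]-x,W[...,1]-y)<50)&(z>a)&(z<b)
        if t.sum()>4:print(n,k,circ(W[t][:,:2]),z[t].max(),t.sum())
E
```

```text
[437.4 209.2 200.4] 85.40564661312018 [ 0.1  0.2 -0.6]
80.0 110.0 [437.3 207.8  20.1] 2891
8 17 [439.7 207.4  48. ] 4633
top box [635.4 -21.9  25. ] 89.90562310579644 701
top yel [636.1 -22.1  48.3] 16.878668377706425 1336
top bottle [470.7  17.7  26.9] 134.5579081481837 814
scene box [633.2 -20.9  25.4] 89.44592884485358 960
scene yel [633.  -20.8  48.3] 16.95323713818865 1527
scene bottle [470.1  19.7  27. ] 134.48415816715968 1107
```

View pics/wcan.png

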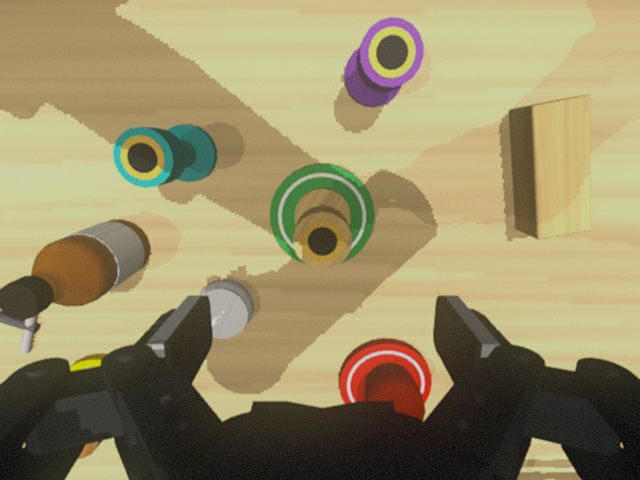

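The box is within 1 mm of yellow's centre. The wrist view has the pale candlestick at (322,240) on green, with purple and turquoise well clear of the fingers.

>>> move_arm([
  {"gripper": 1,"xyz": [0,-0.1,4],"angular": [0,0,0]},
  {"gripper": 1,"xyz": [0,-0.1,8],"angular": [0,0,0]},
  {"gripper": 1,"xyz": [0,-0.1,11.5],"angular": [0,0,0]},
  {"gripper": 1,"xyz": [0,-0.1,13.3],"angular": [0,0,0]},
  {"gripper": 1,"xyz": [0,-0.1,13.3],"angular": [0,0,0]},
  {"gripper": -1,"xyz": [0,-0.1,13.3],"angular": [0,0,0]},
  {"gripper": -1,"xyz": [0,-0.1,13.3],"angular": [0,0,0]},
  {"gripper": -1,"xyz": [0,-0.1,13.3],"angular": [0,0,0]},
  {"gripper": -1,"xyz": [0,-0.1,13.3],"angular": [0,0,0]},
  {"gripper": -1,"xyz": [0,-0.1,13.3],"angular": [0,0,0]},
])

```text
clock: 16.25
position: [438.1, 208.8, 68.5]
ee_rot: [0.0, 1.0, 0.001, 0.001]
contact_force: [-0.0, 0.5, 6.4]
gripper_width: 38.4
```

>>> move_arm([
  {"gripper": -1,"xyz": [0,0,-1],"angular": [0,0,0]},
  {"gripper": -1,"xyz": [0,0,-4],"angular": [0,0,0]},
  {"gripper": -1,"xyz": [0,0,-8],"angular": [0,0,0]},
  {"gripper": -1,"xyz": [0,0,-12],"angular": [0,0,0]},
  {"gripper": -1,"xyz": [0,0,-15],"angular": [0,0,0]},
  {"gripper": -1,"xyz": [-1,-2,-16],"angular": [0,0,0]},
  {"gripper": -1,"xyz": [-2.5,-5.5,-16],"angular": [0,0,0]},
  {"gripper": -1,"xyz": [-4.1,-9.2,-16],"angular": [0,0,0]},
  {"gripper": -1,"xyz": [-5.7,-13,-16],"angular": [0,0,0]},
  {"gripper": -1,"xyz": [-7.3,-17,-16],"angular": [0,0,0]},
])

```text
clock: 17.5
position: [510.0, 36.9, 227.4]
ee_rot: [0.0, 1.0, 0.0, -0.0]
contact_force: [0.8, -0.5, -0.7]
gripper_width: 38.6
```

>>> move_arm([
  {"gripper": -1,"xyz": [-1.6,-4,0],"angular": [0,0,0]},
  {"gripper": -1,"xyz": [-3.2,-8,0],"angular": [0,0,0]},
  {"gripper": -1,"xyz": [-4.8,-12,0],"angular": [0,0,0]},
  {"gripper": -1,"xyz": [-6.4,-16,0],"angular": [0,0,0]},
  {"gripper": -1,"xyz": [-8,-20,0],"angular": [0,0,0]},
  {"gripper": -1,"xyz": [-9.6,-24,0],"angular": [0,0,0]},
  {"gripper": -1,"xyz": [-11,-27.5,0],"angular": [0,0,0]},
  {"gripper": -1,"xyz": [-11.8,-30.3,0],"angular": [0,0,0]},
  {"gripper": -1,"xyz": [-11.8,-30.3,1],"angular": [0,0,0]},
  {"gripper": -1,"xyz": [-11.8,-30.3,4],"angular": [0,0,0]},
])

```text
clock: 18.75
position: [628.3, -265.1, 188.1]
ee_rot: [0.001, 1.0, -0.0, 0.002]
contact_force: [-0.1, 0.5, -1.8]
gripper_width: 38.5
```

>>> move_arm([
  {"gripper": -1,"xyz": [0,0,3],"angular": [0,0,0]},
  {"gripper": -1,"xyz": [0,0,6.5],"angular": [0,0,0]},
  {"gripper": -1,"xyz": [0,0,9.5],"angular": [0,0,0]},
  {"gripper": -1,"xyz": [0,0,11],"angular": [0,0,0]},
  {"gripper": -1,"xyz": [0,0,11.2],"angular": [0,0,0]},
  {"gripper": -1,"xyz": [0,0,11.2],"angular": [0,0,0]},
])

```text
clock: 19.5
position: [628.6, -265.1, 76.6]
ee_rot: [0.0, 1.0, -0.0, 0.001]
contact_force: [-0.3, -0.4, -0.0]
gripper_width: 38.3
```

>>> move_arm([
  {"gripper": -1,"xyz": [0,0,0.4],"angular": [0,0,0]},
  {"gripper": -1,"xyz": [0,0,0.7],"angular": [0,0,0]},
  {"gripper": -1,"xyz": [0,0,0.9],"angular": [0,0,0]},
  {"gripper": -1,"xyz": [0,0,0.9],"angular": [0,0,0]},
])

```text
clock: 20.0
position: [628.3, -265.1, 68.6]
ee_rot: [0.0, 1.0, -0.0, 0.001]
contact_force: [-2.1, 2.1, 6.3]
gripper_width: 38.4
```

>>> move_arm([
  {"gripper": 0.2,"xyz": [0,0,0],"angular": [0,0,0]},
  {"gripper": 1,"xyz": [0,0,0],"angular": [0,0,0]},
  {"gripper": 1,"xyz": [0,0,0],"angular": [0,0,0]},
  {"gripper": 1,"xyz": [0,0,0],"angular": [0,0,0]},
  {"gripper": 1,"xyz": [0,0,-3],"angular": [0,0,0]},
  {"gripper": 1,"xyz": [0,0,-8],"angular": [0,0,0]},
  {"gripper": 1,"xyz": [0,2,-13],"angular": [0,0,0]},
  {"gripper": 1,"xyz": [0,7,-14],"angular": [0,0,0]},
  {"gripper": 1,"xyz": [0,12,-14],"angular": [0,0,0]},
  {"gripper": 1,"xyz": [0,17,-14],"angular": [0,0,0]},
])

```text
clock: 21.25
position: [627.9, -93.7, 206.6]
ee_rot: [0.001, 1.0, 0.0, 0.0]
contact_force: [-0.2, -1.0, -0.6]
gripper_width: 85.4
```

>>> move_arm([
  {"gripper": 1,"xyz": [0,5,0],"angular": [0,0,0]},
  {"gripper": 1,"xyz": [0,10,0],"angular": [0,0,0]},
  {"gripper": 1,"xyz": [0.5,15,0],"angular": [0,0,0]},
  {"gripper": 1,"xyz": [1,20,0],"angular": [0,0,0]},
  {"gripper": 1,"xyz": [1.3,25,0],"angular": [0,0,0]},
  {"gripper": 1,"xyz": [1.3,30,0],"angular": [0,0,0]},
  {"gripper": 1,"xyz": [1.3,35,0],"angular": [0,0,0]},
  {"gripper": 1,"xyz": [1.3,37.1,0],"angular": [0,0,0]},
  {"gripper": 1,"xyz": [1.3,37.1,0],"angular": [0,0,0]},
  {"gripper": 1,"xyz": [1.3,37.1,0],"angular": [0,0,0]},
])

```text
clock: 22.5
position: [615.5, 274.9, 206.2]
ee_rot: [0.001, 1.0, -0.0, -0.0]
contact_force: [0.9, -0.2, 0.4]
gripper_width: 85.6
```

```bash
python3 w.py wvase 615 276 72 115; python3 - <<'E'
from h import *
for n in("top","scene"):
    p,W=cloud(n);z=W[...,2];cv2.imwrite(f"pics/{n}4.png",p)
    for k,x,y,a,b in(("cand",629,-264,70,110),("blue",629,-264,8,17),("bottle",470,18,60,140)):
        t=(np.hypot(W[...,0]-x,W[...,1]-y)<50)&(z>a)&(z<b)
        if t.sum()>4:print(n,k,circ(W[t][:,:2]),z[t].max(),t.sum())
E
```

```text
[615.5 274.9 206.2] 85.64987766549731 [ 0.9 -0.2  0.4]
72.0 115.0 [612.5 275.6  16.6] 1931
8 17 [616.1 273.1  48.1] 4478
top cand [ 629.9 -264.3   20.4] 106.85122661938506 561
top blue [ 630.4 -264.9   48.3] 16.951373055289466 1250
top bottle [470.5  17.8  27. ] 134.2584855369145 812
scene cand [ 625.7 -263.5   21.7] 106.86042563753288 658
scene blue [ 628.  -263.4   48.7] 16.96974887822774 1360
scene bottle [469.9  19.6  27. ] 133.75594120408283 1104
```

>>> move_arm([
  {"gripper": 1,"xyz": [0.2,0.1,4],"angular": [0,0,0]},
  {"gripper": 1,"xyz": [0.2,0.1,8],"angular": [0,0,0]},
  {"gripper": 1,"xyz": [0.2,0.1,12],"angular": [0,0,0]},
  {"gripper": 1,"xyz": [0.2,0.1,13.8],"angular": [0,0,0]},
  {"gripper": 1,"xyz": [0.2,0.1,13.8],"angular": [0,0,0]},
  {"gripper": -1,"xyz": [0.2,0.1,13.8],"angular": [0,0,0]},
  {"gripper": -1,"xyz": [0.2,0.1,13.8],"angular": [0,0,0]},
  {"gripper": -1,"xyz": [0.2,0.1,13.8],"angular": [0,0,0]},
  {"gripper": -1,"xyz": [0.2,0.1,13.8],"angular": [0,0,0]},
  {"gripper": -1,"xyz": [0.2,0.1,13.8],"angular": [0,0,0]},
])

```text
clock: 23.9
position: [614.1, 277.0, 69.9]
ee_rot: [0.0, 1.0, 0.0, 0.001]
contact_force: [-1.1, -1.4, 4.6]
gripper_width: 29.2
```

>>> move_arm([
  {"gripper": -1,"xyz": [0,0,0],"angular": [0,0,0]},
  {"gripper": -1,"xyz": [0,0,0],"angular": [0,0,0]},
])

```text
clock: 24.15
position: [614.1, 277.0, 69.9]
ee_rot: [0.0, 1.0, 0.0, 0.001]
contact_force: [-0.7, -1.4, 6.2]
gripper_width: 29.2
```

>>> move_arm([
  {"gripper": -1,"xyz": [0,0,-1],"angular": [0,0,0]},
  {"gripper": -1,"xyz": [0,0,-4],"angular": [0,0,0]},
  {"gripper": -1,"xyz": [0,0,-8],"angular": [0,0,0]},
  {"gripper": -1,"xyz": [1,-0.4,-10],"angular": [0,0,0]},
  {"gripper": -1,"xyz": [4.5,-1.8,-10],"angular": [0,0,0]},
  {"gripper": -1,"xyz": [8.5,-3.4,-10],"angular": [0,0,0]},
  {"gripper": -1,"xyz": [12.5,-4.9,-10],"angular": [0,0,0]},
  {"gripper": -1,"xyz": [16,-6.3,-10],"angular": [0,0,0]},
  {"gripper": -1,"xyz": [17.4,-6.8,-10],"angular": [0,0,0]},
  {"gripper": -1,"xyz": [17.4,-6.8,-10],"angular": [0,0,0]},
])

```text
clock: 25.4
position: [438.7, 209.0, 168.5]
ee_rot: [0.0, 1.0, 0.0, 0.0]
contact_force: [0.7, 0.3, -1.5]
gripper_width: 28.9
```

>>> move_arm([
  {"gripper": -1,"xyz": [0,0,3],"angular": [0,0,0]},
  {"gripper": -1,"xyz": [0,0,6.5],"angular": [0,0,0]},
  {"gripper": -1,"xyz": [0,0,8.7],"angular": [0,0,0]},
  {"gripper": -1,"xyz": [0,0,9.2],"angular": [0,0,0]},
  {"gripper": -1,"xyz": [0,0,9.2],"angular": [0,0,0]},
])

```text
clock: 26.02
position: [440.3, 209.7, 76.3]
ee_rot: [0.001, 1.0, -0.0, 0.0]
contact_force: [1.2, 0.1, -1.3]
gripper_width: 29.1
```

>>> move_arm([
  {"gripper": -1,"xyz": [0,0,0.4],"angular": [0,0,0]},
  {"gripper": -1,"xyz": [0,0,0.7],"angular": [0,0,0]},
  {"gripper": -1,"xyz": [0,0,0.8],"angular": [0,0,0]},
  {"gripper": -1,"xyz": [0,0,0.8],"angular": [0,0,0]},
])

```text
clock: 26.52
position: [439.9, 209.6, 69.9]
ee_rot: [0.0, 1.0, 0.0, 0.001]
contact_force: [-1.9, -1.3, 6.5]
gripper_width: 29.2
```

>>> move_arm([
  {"gripper": 0,"xyz": [0,0,0],"angular": [0,0,0]},
  {"gripper": 1,"xyz": [0,0,0],"angular": [0,0,0]},
  {"gripper": 1,"xyz": [0,0,0],"angular": [0,0,0]},
  {"gripper": 1,"xyz": [0,0,0],"angular": [0,0,0]},
  {"gripper": 1,"xyz": [0,0,-3],"angular": [0,0,0]},
  {"gripper": 1,"xyz": [0,0,-8],"angular": [0,0,0]},
  {"gripper": 1,"xyz": [0,0,-13],"angular": [0,0,0]},
  {"gripper": 1,"xyz": [0,-4,-15],"angular": [0,0,0]},
  {"gripper": 1,"xyz": [0,-9,-15],"angular": [0,0,0]},
  {"gripper": 1,"xyz": [0,-14,-15],"angular": [0,0,0]},
])

```text
clock: 27.78
position: [439.0, 68.0, 218.7]
ee_rot: [0.0, 1.0, 0.0, 0.0]
contact_force: [0.2, -0.0, 0.5]
gripper_width: 85.2
```

>>> move_arm([
  {"gripper": 1,"xyz": [0,-5,0],"angular": [0,0,0]},
  {"gripper": 1,"xyz": [-0.3,-10,0],"angular": [0,0,0]},
  {"gripper": 1,"xyz": [-0.6,-15,0],"angular": [0,0,0]},
  {"gripper": 1,"xyz": [-0.7,-20,0],"angular": [0,0,0]},
  {"gripper": 1,"xyz": [-0.7,-25.5,0],"angular": [0,0,0]},
  {"gripper": 1,"xyz": [-0.7,-25.5,0],"angular": [0,0,0]},
  {"gripper": 1,"xyz": [-0.7,-25.5,0],"angular": [0,0,0]},
])

```text
clock: 28.65
position: [445.6, -185.9, 218.0]
ee_rot: [0.001, 1.0, 0.0, -0.0]
contact_force: [-0.1, -0.2, 0.6]
gripper_width: 85.4
```

```bash
python3 w.py wmill2 448 -186 75 112; python3 - <<'E'
from h import *
for n in("top","scene"):
    p,W=cloud(n);z=W[...,2];cv2.imwrite(f"pics/{n}5.png",p)
    for k,x,y,a,b in(("vase",440,208,70,112),("green",440,208,8,17),("bottle",470,18,60,140)):
        t=(np.hypot(W[...,0]-x,W[...,1]-y)<50)&(z>a)&(z<b)
        if t.sum()>4:print(n,k,circ(W[t][:,:2]),z[t].max(),t.sum())
E
```

```text
[ 445.6 -185.9  218. ] 85.37320523296435 [-0.1 -0.2  0.6]
75.0 112.0 [ 446.8 -185.3   20.1] 1248
8 17 [ 447.2 -187.3   48. ] 4276
top vase [441.7 207.3  17.5] 110.97846448212992 408
top green [441.6 208.4  48.1] 16.99223683563988 1348
scene vase [440.1 210.7  18.7] 111.67822610124192 610
scene green [439.3 209.7  48.6] 16.6942378227377 1338
scene bottle [470.   19.7  27.3] 134.1878414446991 1107
```

View pics/scene5.png

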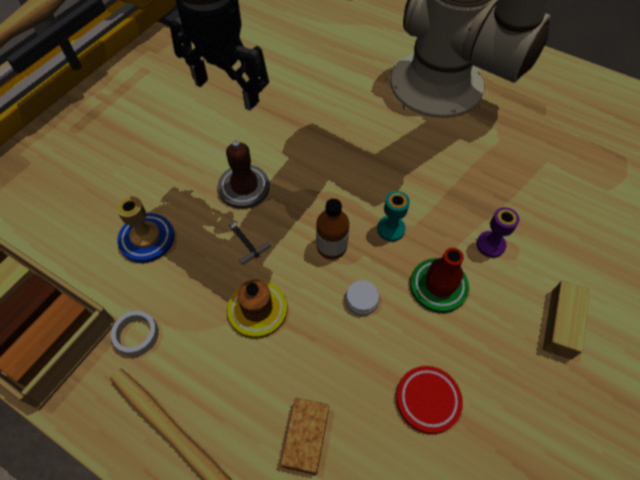

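Three pieces are home and red (430,399) is empty. Now the mill from grey (243,178).

>>> move_arm([
  {"gripper": 1,"xyz": [0,0,4],"angular": [0,0,0]},
  {"gripper": 1,"xyz": [0,0,8],"angular": [0,0,0]},
  {"gripper": 1,"xyz": [0,0,12],"angular": [0,0,0]},
  {"gripper": 1,"xyz": [0,0,14.8],"angular": [0,0,0]},
  {"gripper": 1,"xyz": [0,0,14.9],"angular": [0,0,0]},
  {"gripper": -1,"xyz": [0,0,14.9],"angular": [0,0,0]},
  {"gripper": -1,"xyz": [0,0,14.9],"angular": [0,0,0]},
  {"gripper": -1,"xyz": [0,0,14.9],"angular": [0,0,0]},
  {"gripper": -1,"xyz": [0,0,14.9],"angular": [0,0,0]},
  {"gripper": -1,"xyz": [0,0,14.9],"angular": [0,0,0]},
])

```text
clock: 30.05
position: [447.0, -185.8, 70.8]
ee_rot: [0.0, 1.0, -0.0, 0.002]
contact_force: [-0.2, 2.4, 6.1]
gripper_width: 38.2
```

>>> move_arm([
  {"gripper": -1,"xyz": [0,0,-1],"angular": [0,0,0]},
  {"gripper": -1,"xyz": [0,0,-4],"angular": [0,0,0]},
  {"gripper": -1,"xyz": [0,0,-8],"angular": [0,0,0]},
  {"gripper": -1,"xyz": [0,0,-12],"angular": [0,0,0]},
  {"gripper": -1,"xyz": [0,0,-15.5],"angular": [0,0,0]},
  {"gripper": -1,"xyz": [-1,2,-16.5],"angular": [0,0,0]},
  {"gripper": -1,"xyz": [-3,5.5,-16.5],"angular": [0,0,0]},
  {"gripper": -1,"xyz": [-4.6,9.2,-16.5],"angular": [0,0,0]},
  {"gripper": -1,"xyz": [-6.2,13,-16.5],"angular": [0,0,0]},
  {"gripper": -1,"xyz": [-7.6,17,-16.5],"angular": [0,0,0]},
])

```text
clock: 31.3
position: [522.0, -14.9, 234.5]
ee_rot: [0.001, 1.0, 0.0, -0.0]
contact_force: [1.3, -1.1, -1.5]
gripper_width: 38.6
```

>>> move_arm([
  {"gripper": -1,"xyz": [-1.4,4,0],"angular": [0,0,0]},
  {"gripper": -1,"xyz": [-2.7,8,0],"angular": [0,0,0]},
  {"gripper": -1,"xyz": [-4,12,0],"angular": [0,0,0]},
  {"gripper": -1,"xyz": [-5.3,16,0],"angular": [0,0,0]},
  {"gripper": -1,"xyz": [-6.6,20,0],"angular": [0,0,0]},
  {"gripper": -1,"xyz": [-7.9,24,0],"angular": [0,0,0]},
  {"gripper": -1,"xyz": [-9.1,27.5,0],"angular": [0,0,0]},
  {"gripper": -1,"xyz": [-9.4,29,0],"angular": [0,0,0]},
  {"gripper": -1,"xyz": [-9.4,29,1],"angular": [0,0,0]},
  {"gripper": -1,"xyz": [-9.4,29,4],"angular": [0,0,0]},
])

```text
clock: 32.55
position: [616.8, 273.2, 195.4]
ee_rot: [0.001, 1.0, 0.001, 0.001]
contact_force: [0.6, -0.7, -1.7]
gripper_width: 38.4
```

>>> move_arm([
  {"gripper": -1,"xyz": [0,0,3.5],"angular": [0,0,0]},
  {"gripper": -1,"xyz": [0,0,7],"angular": [0,0,0]},
  {"gripper": -1,"xyz": [0,0,10],"angular": [0,0,0]},
  {"gripper": -1,"xyz": [0,0,11.5],"angular": [0,0,0]},
  {"gripper": -1,"xyz": [0,0,11.7],"angular": [0,0,0]},
  {"gripper": -1,"xyz": [0,0,11.7],"angular": [0,0,0]},
])

```text
clock: 33.3
position: [617.1, 274.0, 78.6]
ee_rot: [0.001, 1.0, 0.0, 0.001]
contact_force: [0.1, 0.4, -0.8]
gripper_width: 38.8
```

>>> move_arm([
  {"gripper": -1,"xyz": [0,0,0.4],"angular": [0,0,0]},
  {"gripper": -1,"xyz": [0,0,0.7],"angular": [0,0,0]},
  {"gripper": -1,"xyz": [0,0,0.8],"angular": [0,0,0]},
  {"gripper": -1,"xyz": [0,0,0.8],"angular": [0,0,0]},
])

```text
clock: 33.8
position: [616.9, 274.3, 70.9]
ee_rot: [0.0, 1.0, 0.0, 0.001]
contact_force: [-1.6, 0.3, 5.2]
gripper_width: 38.4
```

Landed. Release, lift and back the arm off for the final look.

>>> move_arm([
  {"gripper": 0.2,"xyz": [0,0,0],"angular": [0,0,0]},
  {"gripper": 1,"xyz": [0,0,0],"angular": [0,0,0]},
  {"gripper": 1,"xyz": [0,0,0],"angular": [0,0,0]},
  {"gripper": 1,"xyz": [0,0,0],"angular": [0,0,0]},
  {"gripper": 1,"xyz": [0,0,-3],"angular": [0,0,0]},
  {"gripper": 1,"xyz": [0,0,-7],"angular": [0,0,0]},
  {"gripper": 1,"xyz": [0,0,-12],"angular": [0,0,0]},
  {"gripper": 1,"xyz": [0,0,-16],"angular": [0,0,0]},
  {"gripper": 1,"xyz": [0,5,-18],"angular": [0,0,0]},
  {"gripper": 1,"xyz": [2,10,-18],"angular": [0,0,0]},
])

```text
clock: 35.05
position: [598.1, 374.9, 251.9]
ee_rot: [0.002, 1.0, 0.002, 0.002]
contact_force: [0.2, -0.3, 0.2]
gripper_width: 85.5
```

>>> move_arm([
  {"gripper": 1,"xyz": [3,4,0],"angular": [0,0,0]},
  {"gripper": 1,"xyz": [6,8,0],"angular": [0,0,0]},
  {"gripper": 1,"xyz": [10,11,0],"angular": [0,0,0]},
  {"gripper": 1,"xyz": [14,14,0],"angular": [0,0,0]},
  {"gripper": 1,"xyz": [14,14,0],"angular": [0,0,0]},
  {"gripper": 1,"xyz": [14,14,0],"angular": [0,0,0]},
  {"gripper": 1,"xyz": [14,14,0],"angular": [0,0,0]},
])

```text
clock: 35.92
position: [457.7, 513.3, 249.2]
ee_rot: [0.001, 1.0, -0.0, -0.0]
contact_force: [0.3, -0.9, -0.1]
gripper_width: 85.6
```

```bash
python3 - <<'E'
from h import *
for n in("top","scene"):
    p,W=cloud(n);z=W[...,2];cv2.imwrite(f"pics/{n}6.png",p)
    for k,x,y,a,b in(("mill",617,274,78,112),("red",617,274,8,17),("cand",629,-264,70,110),("blue",629,-264,8,17),("vase",440,208,70,112),("green",440,208,8,17),("box",635,-21,40,95),("yel",635,-21,8,17),("bottle",470,18,60,140)):
        t=(np.hypot(W[...,0]-x,W[...,1]-y)<50)&(z>a)&(z<b)
        if t.sum()>4:print(n,k,circ(W[t][:,:2]),round(float(z[t].max()),1),t.sum())
E
```

```text
top mill [618.5 274.5  20.3] 112.0 351
top red [617.6 273.8  48.5] 17.0 1284
top cand [ 629.7 -264.3   20.4] 106.9 561
top blue [ 630.4 -264.7   48.1] 17.0 1234
top vase [441.3 206.7  17.8] 111.4 405
top green [441.5 207.9  48.1] 17.0 1339
top box [635.8 -21.8  25.3] 87.9 697
top yel [635.8 -21.7  48.1] 17.0 1339
top bottle [470.7  17.9  27. ] 134.0 816
scene mill [616.6 275.8  20.7] 112.0 469
scene red [615.7 274.7  48.1] 17.0 2054
scene cand [ 627.  -263.4   21.3] 107.0 662
scene blue [ 628.  -263.6   48.7] 17.0 1366
scene vase [441.  210.   18.5] 111.9 610
scene green [439.8 209.6  48.6] 16.8 1343
scene box [633.5 -21.1  25.7] 89.8 958
scene yel [633.3 -21.   48.3] 17.0 1531
scene bottle [470.   19.6  27. ] 134.0 1102
```

View pics/scene6.png

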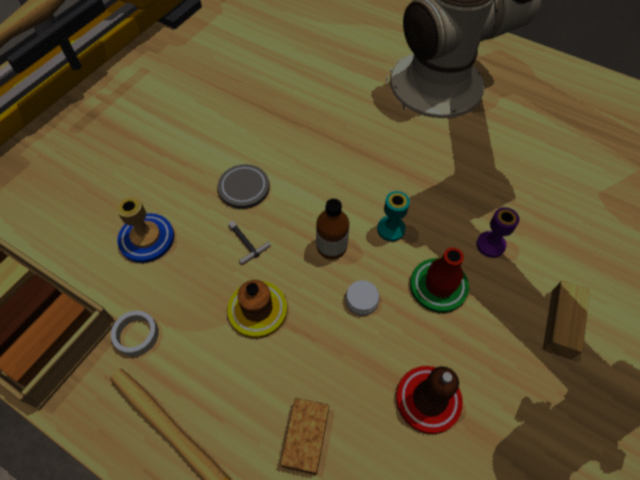

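View pics/top6.png

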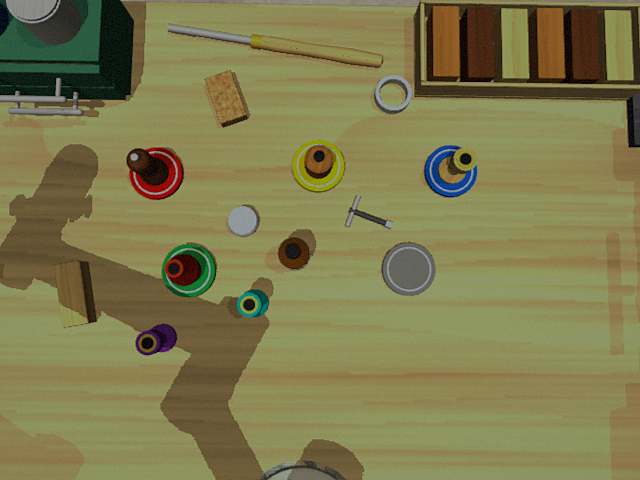

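Both views show all four pieces upright on their own rounds, grey empty (408,268) and the bottle where it was (293,252).

```bash
python3 -c "
from bench import arm
print(arm.job_done())"
```

```text
the job is handed in; nothing more can be done
None
```

The four pieces are on their own rounds and the job is handed in; it reports no verdict. I parked the mill on grey, then moved the box to yellow, the candlestick to blue, the vase to green and finally the mill to red.

**Last checks:** the top and scene views put each piece within about 2 mm of its round's centre, upright and released. Grey is empty, the bottle measured within 1 mm of its starting position and the look-alikes were not touched. The arm was clear of everything, and the clock read about 36 s of the 136 s allowed.

**Disagreements:** the two cameras differ from each other by 2–3 mm, which is within calibration. The top camera could not see the parked mill at one point because the arm was in the way, so I checked it in the scene view. No check failed.

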